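Lock the specimen block in its holder with the wedge

ROBOT

A 6-joint arm with a two-finger parallel gripper is mounted at the origin on the work surface. World frame = base frame: x ahead of the robot, y to its left, z up, the work surface at z = 0. Lengths are in m, angles in rad, forces in N, time in s.
With the tool pointing down it reaches from about 0.35 to 0.775 m from the base axis. Payload 7.3 kg.
Tool frame: the origin (TCP) lies at the very end of the fingers, on their centre line; the grasp point (between the pads) lies 19 mm behind it; z points along the fingers, y is the direction in which the jaws open and shut (so a half turn about z gives the same grasp; the last joint's range is limited). The gripper opens to 92 mm and grips with 3 to 60 N. Pads are 19 mm wide; open, the fingers measure 130 mm over their backs; the gripper's body (75 mm by 190 mm) begins 47 mm behind the grasp point.
Start: joints at [1.007, 0.342, 1.524, -0, 1.275, -0.146], TCP at [0.213, 0.48, 0.227] pointing down, gripper open.
Joint ranges: [-2.53, 2.53], [-0.77, 2.02], [0.04, 2.7], [-1, 4.14], [0.28, 2.66], [-3.11, 3.11]. Speed limits (rad/s): [2.57, 2.57, 3.14, 3.14, 3.14, 3.14].

INTERFACE

Orientations are given as [roll, pitch, yaw] about the fixed x, y, z axes, in that order (R = Rz(yaw) Ry(pitch) Rx(roll)).
In Python, from cell import observe, read_camera, camera_info, hand_in gives the robot as it stands.
- The arm moves only by the tool jog_arm, never from a script. Its argument "rows" is one flat list of numbers, 5 for each row, row after row: the finger opening in mm, from 0 to 91.8, then the shift along the tool's x, y, z in mm, then the turn about the tool's z in degrees. In form: [gripper, tx, ty, tz, roll, gripper, tx, ty, tz, roll, ...]. A call has 1 to 20 rows; each row shifts and turns the commanded pose from where the row before left it, along the tool's axes as they then stand; what a row does not reach is not made up. A row lasts 1/10 s, in which the tool goes at most 50 mm and 8.59 degrees, less where a joint would pass 70% of its speed; a pose out of reach is approached as far as the arm can. A call with a gripper value outside its range is refused whole. The fingers move at their own pace and stop on an object; "grip_force" is the grip in N (left out, the last holds). Time passes only in rows, so rows that do not move let the fingers close. It gives the time, the measured TCP pose, the force and the opening at its end, in the units of the state.
- observe(): the state, without advancing time (a new reading comes with each control period).
- read_camera(name): name is "side" or "top"; returns (picture, depth): 384x512x3 uint8, red, green, blue; 384x512 float32, m along the optical axis (not along the pixel's ray), 0 where there is no reading.
- camera_info(name): a dict with "fx", "fy", "cx", "cy" (pixels), "extrinsics" (4x4, takes a point from camera to world coordinates). Camera axes: x right, y up, looking along -z (the intrinsics and any distortion apply to the point x, -y, -z); pixel columns grow to the right and rows downward; lengths in m; the calibration is good to about 2 mm. A picture is of the moment at which its call begins. camera_info takes no time and is no camera call.
- hand_in(): hands the job in, once; it reports no verdict.
The state is a dict: "time": time; "qpos": joint angles; "qvel": joint speeds; "joint_efforts": joint torques, N m; "tool_pos": TCP position; "tool_rot": TCP orientation; "contact_force": force on the tool from outside, world axes, zero at the start; "torque": the same for the moment, N m; "opening": finger opening in m.
Only numpy, scipy, OpenCV 4.12 (cv2) and the standard library are available. Lean on these libraries where they do the work, as an engineer would, in place of code of your own. Each camera call takes 0.05 s, during which the arm holds its last target. There are 200 camera calls.

TASK

The white specimen block stands loose in the steel block holder on the lab bench. Lay the loose metal wedge flat in the gap beside the block, thin end first, so that it sits there loosely, and let go of it; then drive it in with light taps or pushes on its thick end until it will go no farther and stays wedged tight, so that the block is locked. Do not force it so hard that the block could crack, leave the other things on the bench alone, and let go at the end.

Things in the scene. Friction and masses are not known exactly. Their poses are not given: they have to be found in the camera images.
- holder: Steel holder for the block, fixed to the bench: plate 180 x 145 x 10 mm (x -125..55, y -75..70 mm), on it two dark fences and an end stop, all 30 mm tall. Origin on the bench (z 0), plate top z = 10 mm; +x is the direction in which the wedge is driven. Left fence: straight inner face at y = 45 mm (x -37..37). End stop: face at x = 34 mm (y 10..45), behind the block.
- gap_mouth (a point): Mouth of the wedge gap, between block and right fence: holder x = -30, y = -2, z = 26 mm, holder's axes. Gap open above and towards -x. The right fence (66 x 26 mm) slopes 1:8 inwards: inner face at holder y = -8 mm at the mouth, y = 0 at x = 33. It is bolted through slots and stands up to 1.5 mm left or right of that, unmeasured.
- gap_end (a point): Inner end of the gap: holder x = 33, y = 2.5, z = 26 mm, holder's axes. When tight, the wedge's straight face lies along x at about holder y = 5 mm and its thin end somewhere between holder x = 8 and 45 mm: the exact place can only be felt. Short of that it is jammed askew, not tight.
- wedge: Loose aluminium wedge, 0.2 kg, 110 mm long, 32 mm tall, lying flat. Origin: middle of its underside; +x points to the thin end, z up. Head x -55..-25 mm, 30 mm wide (y -15..15). Tapered part x -25..55: straight face at y = 8 mm (goes against the block), other face sloping 1:8 from y = -8 to y = 2 mm (goes against the right fence).
- wedge_center (a point): Middle of the wedge, 16 mm above its underside (half-way up), wedge's axes.
- wedge_head (a point): Centre of the wedge's parallel-sided head, half-way up: x = -40 mm of the wedge. Grip it across its 30 mm width, tap or push level on its flat thick end 15 mm behind this point; bearing down there adds rubbing. The head stays outside the fences when the wedge is tight.
- wedge_tip (a point): Thin end of the wedge, 6 mm wide and rounded, half-way up, at x = 55, y = 5 mm of the wedge.
- block: Loose white plastic block, 60 (x) x 40 (y) x 45 mm, 0.15 kg, small brown square on top. Origin: middle of its underside. On the plate with 0.5 to 1.5 mm play to the left fence, 1 to 3 mm to the end stop. Block and holder are smooth (friction about 0.22). Brittle: a squeeze over 80 N cracks it. A push of 10 to 20 N on the wedge locks it; the squeeze, 1 to 2 times as large, stays. Under 5 N is not tight.
- block_center (a point): Centre of the specimen block, half-way up (22.5 mm above its underside).
- jar: White plastic jar with a black band, 84 mm across, 130 mm tall, origin under its middle. Leave alone.
- slide_case: Flat wooden case for slides, 170 x 240 x 44 mm, origin under its middle. Leave alone.
- tube_rack: Steel rack of glass tubes, 70 x 260 x 112 mm, origin under its middle. Leave alone.
Mind the look-alikes: they are no part of the job. Of the things that look like the wedge, take the one that is farthest to the robot's right at the start.

How it is judged:
By the outcome, as a careful person would: the job done as asked, in the order asked, and still so for the second after the job is handed in, with the robot touching nothing.
It also fails if it takes over 64 s, if anything falls off the work surface, if the arm or the gripper's body presses on something with over 40 N, if the wrist force passes 120 N, or if a joint passes its speed limit or range.

## Working session

There is one attempt and no reset: what is moved stays moved. The work goes in short steps, Python scripts to look and compute and a tool call to move; the robot and the scene stay as the last step left them, time stands still between calls to the robot, and variables do not carry over. Pictures are saved under pics/ and viewed, about 8 in all and at most 12, crops included, and the job is handed in when it is done.

Besides the shell and the picture viewer there is one more tool, called after "Call:" as name(argument=value, ...) on one line, values as JSON. jog_arm: Moves the arm, as the interface text tells. Its arguments: {"type":"object","properties":{"rows":{"type":"array","items":{"type":"number"}},"grip_force":{"type":"number"}},"required":["rows"]}

```bash
mkdir -p pics; cat > h.py <<'E'
import numpy as np,cv2
from cell import observe,read_camera,camera_info,hand_in
def snap(n,f):
    im,d=read_camera(n); np.savez(f'pics/{f}.npz',im=im,d=d); cv2.imwrite(f'pics/{f}.png',im[:,:,::-1]); return im,d
def cloud(n,d):
    k=camera_info(n); v,u=np.mgrid[:384,:512]
    P=np.stack([(u-k['cx'])/k['fx']*d,-(v-k['cy'])/k['fy']*d,-d],-1); E=np.array(k['extrinsics'])
    W=P@E[:3,:3].T+E[:3,3]; W[d==0]=np.nan; return W
E
python3 - <<'E'
from h import *
for n in('top','side'):
    im,d=snap(n,n+'0'); k=camera_info(n); print({a:b for a,b in k.items()})
a=[cv2.imread(f'pics/{n}0.png') for n in('top','side')]
o=observe(); print(o)
cv2.imwrite('pics/top0b.png',cv2.resize(a[0],(800,600)))
E
```

```text
{'fx': 463.83403606836436, 'fy': 463.83403606836436, 'cx': 260.2060166149481, 'cy': 187.0792108107618, 'extrinsics': array([[ 0.02129263,  0.98877259, -0.14790332,  0.34142768],
       [-0.99949339,  0.0245528 ,  0.0202517 ,  0.01984406],
       [ 0.02365577,  0.14739718,  0.98879446,  1.55285443],
       [ 0.        ,  0.        ,  0.        ,  1.        ]])}
{'fx': 490.1151069711589, 'fy': 490.1151069711589, 'cx': 252.4390261074249, 'cy': 194.20663472673672, 'extrinsics': array([[ 0.86478748,  0.38284881, -0.32491445, -0.01425506],
       [-0.50206548,  0.67025125, -0.54652861, -0.90776224],
       [ 0.00853649,  0.63575943,  0.77184006,  1.36015652],
       [ 0.        ,  0.        ,  0.        ,  1.        ]])}
{'time': 0.1, 'qpos': array([ 1.00701599e+00,  3.42685454e-01,  1.52490839e+00, -2.89315559e-06,
        1.27538391e+00, -1.45989534e-01]), 'qvel': array([ 0.00211371, -0.00161133, -0.00188252,  0.00012003, -0.00042372,
        0.00056386]), 'joint_efforts': array([ 1.17514435e-03, -4.32003736e+01, -2.44695067e+01,  7.18549825e-02,
        5.26715477e-02, -1.01500052e-05]), 'tool_pos': array([0.21279986, 0.47955339, 0.2261022 ]), 'tool_rot': array([-3.14022188e+00, -1.98755331e-04,  2.72380256e+00]), 'contact_force': array([-0.33678877,  0.23437433,  0.45559242]), 'torque': array([-0.01148982, -0.00150108,  0.02094501]), 'opening': 0.09186120132045661}
```

View pics/top0.png

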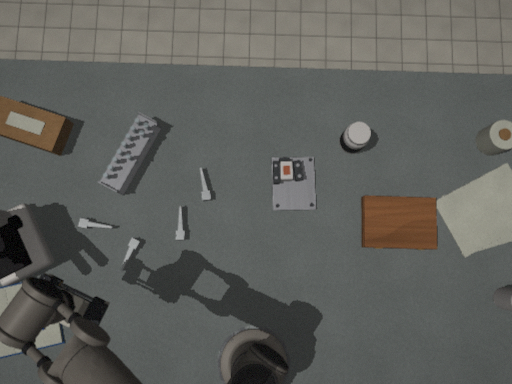

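View pics/side0.png

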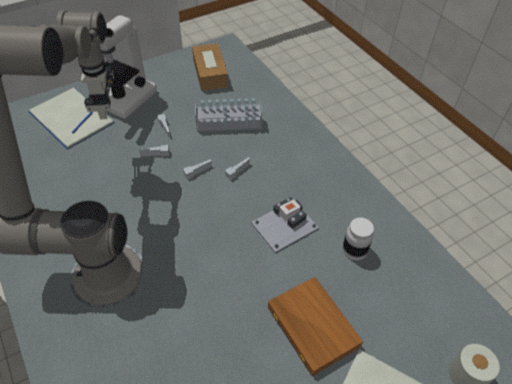

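Wedge look-alikes in the top view are at (205,184), (181,222), (132,250) and (97,225). Image right is robot right, so I choose (205,184). I'll check that in a crop and measure it.

```bash
python3 - <<'E'
from h import *
z=np.load('pics/top0.npz'); im,d=z['im'],z['d']; W=cloud('top',d)
c=im[145:220,190:325,::-1]; cv2.imwrite('pics/crop0.png',cv2.resize(c,None,fx=5.9,fy=5.9,interpolation=cv2.INTER_CUBIC))
print('table z',np.nanmedian(W[220:260,330:350,2]), W[300,330])
for n,(a,b,e,f) in dict(w=(195,216,160,206),hold=(268,320,150,214)).items():
    S=W[e:f,a:b].reshape(-1,3); 
    for lo,hi in ((.004,.016),(.022,.05),(.035,.046),(.05,.07)):
        Q=S[(S[:,2]>lo)&(S[:,2]<hi)]
        if len(Q)>8: print(n,lo,hi,len(Q),Q.mean(0).round(4),cv2.minAreaRect((Q[:,:2]*1000).astype(np.float32)))
E
```

```text
table z 0.0004332296639906197 [ 0.20482503 -0.24940423 -0.00374798]
w 0.004 0.016 141 [0.5933 0.1751 0.006 ] ((584.4586181640625, 174.5496368408203), (154.0766143798828, 67.63423156738281), 2.139335870742798)
w 0.022 0.05 167 [0.561  0.1726 0.0333] ((575.3544921875, 175.22666931152344), (107.29119873046875, 30.00916862487793), 12.055429458618164)
w 0.035 0.046 53 [0.5644 0.1733 0.0375] ((576.1199951171875, 170.8443145751953), (103.8075180053711, 27.29974937438965), 6.449432373046875)
hold 0.004 0.016 1680 [ 0.5749 -0.1317  0.0101] ((596.1591796875, -124.8970718383789), (216.8927459716797, 174.60911560058594), 1.1246347427368164)
hold 0.022 0.05 407 [ 0.6262 -0.0981  0.0402] ((628.704833984375, -99.28119659423828), (81.83588409423828, 98.54774475097656), 8.43253231048584)
hold 0.035 0.046 316 [ 0.6275 -0.0983  0.0409] ((628.9019775390625, -98.99221801757812), (81.52934265136719, 98.89671325683594), 9.055887222290039)
hold 0.05 0.07 211 [ 0.6229 -0.0962  0.0561] ((618.2507934570312, -98.27346801757812), (67.54332733154297, 79.07828521728516), 0.60593581199646)
```

View pics/crop0.png

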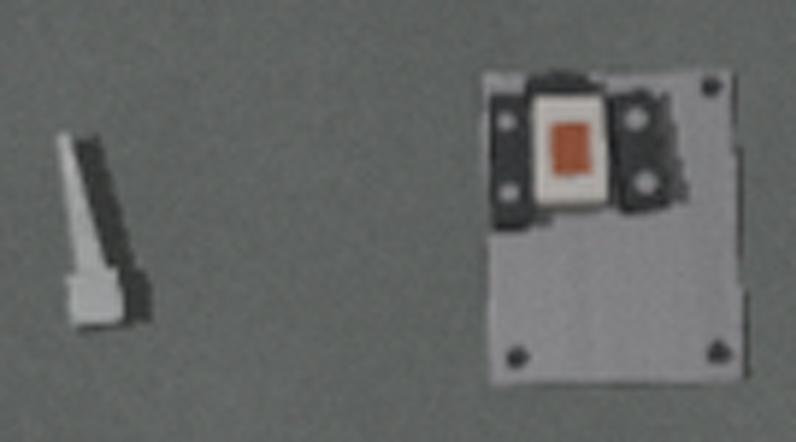

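The crop shows the chosen wedge with its head at (97,298) and its thin end at (65,135), pointing up in the picture (world +x) and slightly left. The holder is on the right, block at (570,150), with the gap between the block and the right fence. Next I fit both poses by their edges.

```bash
cat > fit.py <<'E'
from h import *
from scipy.optimize import least_squares
def proj(n,P):
    k=camera_info(n); E=np.array(k['extrinsics']); C=(P-E[:3,3])@E[:3,:3]
    return np.stack([k['cx']+k['fx']*C[:,0]/-C[:,2],k['cy']-k['fy']*C[:,1]/-C[:,2]],1)
def place(p,L,z0=0):
    c,s=np.cos(p[2]),np.sin(p[2]); L=np.asarray(L,float)
    return np.stack([p[0]+c*L[:,0]-s*L[:,1],p[1]+s*L[:,0]+c*L[:,1],z0+L[:,2]],1)
def edges(n,g,p,segs,z0=0,R=3.0):
    "per sample: signed normal offset (px) of the strongest edge of given sign from the predicted line"
    out=[]
    for a,b,sgn in segs:
        t=np.linspace(.1,.9,24)[:,None]; a,b=np.array(a)/1e3,np.array(b)/1e3
        L=a+(b-a)*t; q=proj(n,place(p,L,z0)); dr=q[-1]-q[0]; dr/=np.linalg.norm(dr); nm=np.array([dr[1],-dr[0]])
        s=np.arange(-R,R+.01,.25); X=q[:,None]+s[None,:,None]*nm
        v=cv2.remap(g,X[...,0].astype(np.float32),X[...,1].astype(np.float32),cv2.INTER_CUBIC)
        G=np.gradient(v,axis=1)*(sgn if sgn else 1); G=abs(G) if not sgn else np.clip(G,0,None)
        G=np.median(np.stack([G[i:i+8].mean(0) for i in range(0,24,8)]),0)*1.0
        m=s[np.argmax(G)]; w=G*(abs(s-m)<1); out.append(((w*s).sum()/max(w.sum(),1e-9),nm,q,L))
    return out
def fit(imgs,p,segs,z0=0,it=8,R=3.0):
    p=np.array(p,float)
    for i in range(it):
        tg=[]
        for n,g in imgs.items():
            for (a,b,s),(m,nm,q,L) in zip(segs[n],edges(n,g,p,segs[n],z0,R)): tg.append((n,nm,q+m*nm,L,m))
        f=lambda x:np.concatenate([((proj(n,place(x,L,z0))-T)@nm) for n,nm,T,L,_ in tg])
        p=least_squares(f,p,x_scale=[.001,.001,.01],loss='soft_l1',f_scale=.4).x
    r=f(p); return p,[round(float(r[i:i+24].mean()),2) for i in range(0,len(r),24)]
E
cat > m1.py <<'E'
from fit import *
import sys
def gray(f): return cv2.cvtColor(np.load(f'pics/{f}.npz')['im'],cv2.COLOR_RGB2GRAY).astype(np.float32)
T={'top':gray('top0')}; S={'side':gray('side0')}
z=32
# wedge top outline; any sign
ws=[((-25,8,z),(55,8,z),0),((-25,-8,z),(55,2,z),0),((-55,15,z),(-25,15,z),0),((-55,-15,z),(-25,-15,z),0),((-55,15,z),(-55,-15,z),0)]
hs=[((-125,70,10),(-45,70,10),0),((-125,-75,10),(55,-75,10),0),((-125,70,10),(-125,-75,10),0),((55,-40,10),(55,-75,10),0)]
for nm,I in(('top',T),('side',S),('both',{**T,**S})):
    print(nm,'wedge',*fit(I,[.575,.174,.17],dict(top=ws,side=ws)))
    print(nm,'holder',*fit(I,[.609,-.1215,.0],dict(top=hs,side=hs)))
E
python3 m1.py
```

```text
top wedge [0.57884036 0.17255323 0.11762074] [1.68, -1.0, 0.15, -0.18, -0.05]
top holder [ 0.6221674  -0.12919986 -0.12864271] [1.19, -1.93, -1.17, 0.55]Traceback (most recent call last):
  File "m1.py", line 10, in <module>
    print(nm,'wedge',*fit(I,[.575,.174,.17],dict(top=ws,side=ws)))
                      ~~~^^^^^^^^^^^^^^^^^^^^^^^^^^^^^^^^^^^^^^^^
  File "fit.py", line 28, in fit
    p=least_squares(f,p,x_scale=[.001,.001,.01],loss='soft_l1',f_scale=.4).x
      ~~~~~~~~~~~~~^^^^^^^^^^^^^^^^^^^^^^^^^^^^^^^^^^^^^^^^^^^^^^^^^^^^^^^
    return func(*args, **kwargs)
    result = trf(vector_fun.fun, vector_fun.jac, x0, f0, J0, lb, ub, ftol, xtol,
                 gtol, max_nfev, x_scale, loss_function, tr_solver,
                 tr_options.copy(), verbose, callback=callback_wrapped)
    return trf_no_bounds(
        fun, jac, x0, f0, J0, ftol, xtol, gtol, max_nfev, x_scale,
        loss_function, tr_solver, tr_options, verbose, callback=callback)
    J = jac(x)
    self._update_jac()
    ~~~~~~~~~~~~~~~~^^
    self.J = self.jac_wrapped(xp_copy(self.x), f0=self.f)
             ~~~~
[... 551 characters left out ...]
for f_eval in f_evals]
                                    ^^^^^^^
    f = np.atleast_1d(self.fun(x, *self.args, **self.kwargs))
                      ~~~~~~~~^^^^^^^^^^^^^^^^^^^^^^^^^^^^^^
    return np.atleast_1d(self.fun(x))
                         ~~~~~~~~^^^
    return self.f(x, *self.args, **self.kwargs)
           ~~~~~~^^^^^^^^^^^^^^^^^^^^^^^^^^^^^^
  File "fit.py", line 27, in <lambda>
    f=lambda x:np.concatenate([((proj(n,place(x,L,z0))-T)@nm) for n,nm,T,L,_ in tg])
                                 ~~~~^^^^^^^^^^^^^^^^^
  File "fit.py", line 4, in proj
    k=camera_info(n); E=np.array(k['extrinsics']); C=(P-E[:3,3])@E[:3,:3]
ValueError: time passes only in moves, steps and waits
```

```bash
cat > ren.py <<'E'
import functools
from h import *
from scipy.optimize import minimize
info=functools.lru_cache(None)(lambda n:{k:np.array(v) for k,v in camera_info(n).items()})
def proj(n,P):
    k=info(n); E=k['extrinsics']; C=(P-E[:3,3])@E[:3,:3]
    return np.stack([k['cx']+k['fx']*C[:,0]/-C[:,2],k['cy']-k['fy']*C[:,1]/-C[:,2]],1)
def prism(p,poly,z0,z1):
    c,s=np.cos(p[2]),np.sin(p[2]); q=np.array(poly,float)/1e3
    xy=np.stack([p[0]+c*q[:,0]-s*q[:,1],p[1]+s*q[:,0]+c*q[:,1]],1)
    return np.vstack([np.c_[xy,np.full(len(q),z/1e3)] for z in(z0,z1)])
rect=lambda a,b,c,d:[(a,c),(b,c),(b,d),(a,d)]
HEAD=rect(-55,-25,-15,15); TAPER=[(-25,8),(55,8),(55,2),(-25,-8)]
SS=6
def mask(n,box,P,sh=None,zg=0):
    "coverage of hull of 3D points in pixel box (u0,u1,v0,v1)"
    if sh is not None:
        h=P[:,2]-zg; P=np.c_[P[:,0]+sh[0]*h,P[:,1]+sh[1]*h,np.full(len(P),zg)]
    q=(proj(n,P)-[box[0]-.5,box[2]-.5])*SS-.5
    m=np.zeros(((box[3]-box[2])*SS,(box[1]-box[0])*SS),np.float32)
    cv2.fillConvexPoly(m,np.round(cv2.convexHull(q.astype(np.float32))*256).astype(np.int32),1,shift=8)
    return m
def shrink(m): return cv2.resize(m,None,fx=1/SS,fy=1/SS,interpolation=cv2.INTER_AREA)
def cost(layers,g,box):
    "layers painted in order -> labels; regress image on labels' coverage"
    L=np.zeros_like(layers[0][1])
    for lab,m in layers: L[m>0]=lab
    A=np.stack([shrink((L==l).astype(np.float32)).ravel() for l in np.unique(L)],1)
    y=cv2.GaussianBlur(g,(0,0),.01)[box[2]:box[3],box[0]:box[1]].ravel()
    A=np.stack([cv2.GaussianBlur(a.reshape(box[3]-box[2],-1),(0,0),.6).ravel() for a in A.T],1)
    x,*_=np.linalg.lstsq(A,y,rcond=None); r=np.clip(abs(A@x-y),0,40); return (r**2).mean()
def wedge_layers(n,box,p,sh,zb=0):
    H,T=prism(p,HEAD,zb,zb+32),prism(p,TAPER,zb,zb+32)
    top=[(2,mask(n,box,H)),(2,mask(n,box,T)),(3,mask(n,box,H[4:])),(3,mask(n,box,T[4:]))]
    return [(1,mask(n,box,H,sh,zb/1e3)),(1,mask(n,box,T,sh,zb/1e3))]+top
def holder_layers(n,box,p,sh,df=0):
    pl=rect(-125,55,-75,70); LF=rect(-37,37,45,70); RF=[(-33,-8+df),(33,df),(33,-26+df),(-33,-34+df)]; ES=rect(34,55,10,45)
    B=[prism(p,f,10,40) for f in(LF,RF,ES)]; K=prism((p[0]+np.cos(p[2])*.002-np.sin(p[2])*.0242,p[1]+np.sin(p[2])*.002+np.cos(p[2])*.0242,p[2]),rect(-30,30,-20,20),10,55)
    P=prism(p,pl,0,10); r=[(2,mask(n,box,P)),(3,mask(n,box,P[4:]))]
    r+=[(4,mask(n,box,b,sh,.01)) for b in B+[K]]+[(5,mask(n,box,b)) for b in B]
    return r+[(6,mask(n,box,K)),(7,mask(n,box,K[4:]))]
def run(kind,imgs,boxes,p0,sh0,**k):
    f=lambda x:sum(cost(kind(n,boxes[n],x[:3],x[3:5],**k),g,boxes[n]) for n,g in imgs.items())
    st=np.array([.006,.006,.06,.15,.15]); b=None
    for r in range(2):
        x0=np.r_[p0,sh0] if b is None else b.x
        b=minimize(f,x0,method='Nelder-Mead',options=dict(initial_simplex=np.vstack([x0]+[x0+st[i]*np.eye(5)[i]/(1+r) for i in range(5)]),xatol=1e-5,fatol=1e-3,maxfev=350))
    return b.x.round(4),round(b.fun,1)
def gray(f): return cv2.cvtColor(np.load(f'pics/{f}.npz')['im'],cv2.COLOR_RGB2GRAY).astype(np.float32)
E
cat > m2.py <<'E'
from ren import *
I={'top':gray('top0'),'side':gray('side0')}
def bx(n,P,m=8):
    q=proj(n,P); a,b=q.min(0)-m,q.max(0)+m; return tuple(int(v) for v in(a[0],b[0],a[1],b[1]))
w0=[.576,.174,.15]; h0=[.61,-.126,0]
bw={n:bx(n,prism(w0,rect(-55,55,-15,15),0,32)) for n in I}; bh={n:bx(n,prism(h0,rect(-125,55,-75,70),0,50)) for n in I}
for s in(['top'],['side'],['top','side']):
    J={n:I[n] for n in s}
    print(s,run(wedge_layers,J,bw,w0,[-.2,-.6]),run(holder_layers,J,bh,h0,[-.2,-.6]),flush=True)
E
time python3 m2.py
```

```text
['top'] (array([ 0.5777,  0.1751,  0.1698,  0.1172, -0.4342]), np.float64(13.6)) (array([ 0.6243, -0.1191,  0.0401,  0.2707, -0.3831]), np.float64(118.3))
['side'] (array([ 0.5701,  0.1788,  0.1716,  0.1143, -0.4209]), np.float64(13.2)) (array([ 0.6174, -0.1165,  0.05  , -0.5956, -0.4042]), np.float64(94.3))
['top', 'side'] (array([ 0.5776,  0.1763,  0.1695,  0.0653, -0.4693]), np.float64(115.5)) (array([ 0.6226, -0.1182,  0.0298, -0.6064, -0.918 ]), np.float64(283.0))
real	0m48.848s
user	1m2.698s
sys	0m13.413s
```

```bash
python3 - <<'E'
from ren import *
out=[]
for n in('top','side'):
    z=np.load(f'pics/{n}0.npz'); im=z['im'].astype(int); W=cloud(n,z['d'])
    r=(im[...,0]-im[...,2]>50)&(W[...,2]>.035)&(abs(W[...,0]-.62)<.06)&(abs(W[...,1]+.1)<.06)
    v,u=np.nonzero(r); print(n,'brown px',u.mean(),v.mean(),len(u),'depth pos',W[r].mean(0).round(4))
    k=info(n);E=k['extrinsics']; ray=E[:3,:3]@np.array([(u.mean()-k['cx'])/k['fx'],-(v.mean()-k['cy'])/k['fy'],-1])
    print(' at z=.055',(E[:3,3]+ray*(.055-E[2,3])/ray[2]).round(4))
    t=W[(abs(W[...,0]-.45)<.04)&(abs(W[...,1]+.02)<.08)]; print(' table',np.nanmean(t,0),np.nanstd(t[:,2]))
    # wedge overlay
    c=im.astype(np.uint8)[...,::-1].copy(); 
    k=5; q=proj(n,np.array([[.577,.175,.016]]))[0]; a,b=int(q[0]-35),int(q[1]-35); C=cv2.resize(c[b:b+70,a:a+70],None,fx=k,fy=k,interpolation=cv2.INTER_CUBIC)
    for p,col in(((.5777,.1751,.1698),(0,0,255)),((.5701,.1788,.1716),(0,255,0))):
        for poly in(HEAD,TAPER):
            P=(proj(n,prism(p,poly,0,32)[4:])-[a-.5,b-.5])*k-.5; cv2.polylines(C,[P.astype(np.int32)],True,col,1)
    D=c; h=(.6243,-.1191,.0401); q=proj(n,np.array([[.60,-.12,.016]]))[0]; a,b=int(q[0]-40),int(q[1]-35); D=cv2.resize(c[b:b+70,a:a+80],None,fx=k,fy=k,interpolation=cv2.INTER_CUBIC)
    for p,col in((h,(0,0,255)),((.6174,-.1165,.05),(0,255,0))):
      for poly,zz in((rect(-125,55,-75,70),10),(rect(-37,37,45,70),40)):
        P=(proj(n,prism(p,poly,0,zz)[4:])-[a-.5,b-.5])*k-.5; cv2.polylines(D,[P.astype(np.int32)],True,col,1)
    out.append(np.hstack([C,D]))
cv2.imwrite('pics/ov.png',cv2.resize(np.vstack(out),None,fx=.85,fy=.85))
E
```

```text
top brown px 286.2307692307692 169.42307692307693 52 depth pos [ 0.6259 -0.095   0.0574]
 at z=.055 [ 0.6263 -0.0952  0.055 ]
 table [ 0.44957156 -0.01947879  0.00058275] 0.003595055704388292
side brown px 289.53846153846155 206.05128205128204 39 depth pos [ 0.618  -0.0911  0.0554]
 at z=.055 [ 0.6182 -0.0908  0.055 ]
 table [ 4.49900416e-01 -2.11915416e-02  1.00741723e-04] 0.0033357411024393753
```

View pics/ov.png

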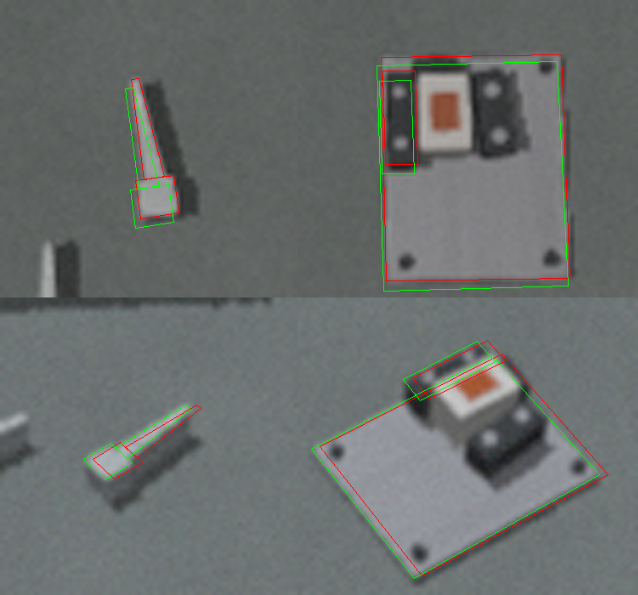

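Both cameras fit well, but they disagree by a constant offset of about (8,-4) mm at the wedge, plate and brown square. I'll settle it against the gripper itself, so I go above the wedge head first.

Call:
jog_arm(rows=[91.8,-42,-15.2,0,0,91.8,-42,-15.2,0,0,91.8,-42,-15.2,0,0,91.8,-42,-15.2,0,0,91.8,-42,-15.2,0,0,91.8,-42,-15.2,0,0,91.8,-42,-15.2,0,0,91.8,-42,-15.2,0,0,91.8,-42,-15.2,0,0,91.8,-42,-15.2,0,0,91.8,0,0,0,-8.4,91.8,0,0,0,-8.4,91.8,0,0,0,-8.4,91.8,0,0,0,-8.4,91.8,0,0,35,0,91.8,0,0,35,0,91.8,0,0,30,0,91.8,0,0,0,0,91.8,0,0,0,0])

```text
time: 2.0
tool_pos: [0.5353, 0.1705, 0.127]
tool_rot: [3.142, -0.001, -2.973]
contact_force: [0.5, 0.2, 0.9]
opening: 0.0918
```

```bash
python3 - <<'E'
from ren import *
out=[]
for n in('top','side'): snap(n,n+'1')
o=observe(); p=o['tool_pos']; print(p,o['tool_rot'],o['contact_force'],o['time'])
y=o['tool_rot'][2]; ty=np.array([np.sin(y),-np.cos(y),0])
for n in('top','side'):
    z=np.load(f'pics/{n}1.npz'); c=z['im'][...,::-1].copy(); W=cloud(n,z['d'])
    q=proj(n,p[None])[0]; a,b,k=int(q[0]-45),int(q[1]-40),8
    C=cv2.resize(c[b:b+70,a:a+90],None,fx=4.4,fy=4.4,interpolation=cv2.INTER_CUBIC)
    for s in(-.065,-.046,0,.046,.065):
        P=(proj(n,(p+s*ty)[None])[0]-[a-.5,b-.5])*4.4-.5; cv2.drawMarker(C,tuple(int(v) for v in P),(0,0,255),cv2.MARKER_CROSS,8,1)
    print(n,a,b); out.append(C)
cv2.imwrite('pics/g1.png',np.hstack(out))
E
```

```text
[0.53635227 0.17073872 0.12850624] [ 3.14151338e+00  3.06142013e-03 -2.97290147e+00] [-0.05673491  0.03292307  1.07918847] 2.1
top 156 151
side 185 111
```

View pics/g1.png

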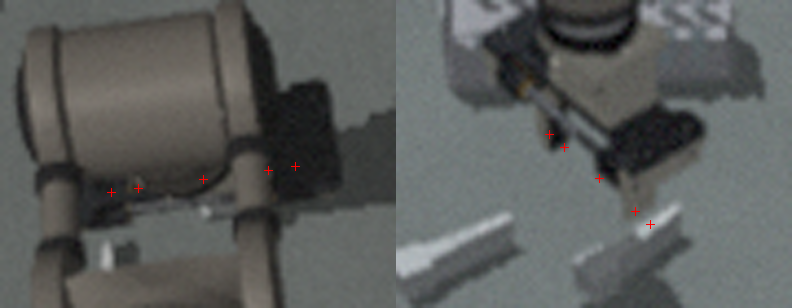

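The side crop shows the fingertips at about (551,146) and (637,218), within roughly 1.5 px of where the calibration puts them. That's close enough to grasp, and the closing jaws will give me the true lateral position.

Call:
jog_arm(rows=[60,0,0,0,0,60,0,0,30,0,60,0,0,30,0,60,0,0,30,0,60,0,0,20,0,60,0,0,11,0,60,0,0,0,0,60,0,0,0,0,20,0,0,0,0,20,0,0,0,0,20,0,0,0,0,20,0,0,0,0,20,0,0,0,0,20,0,0,0,0,20,0,0,0,0], grip_force=20)

```text
time: 3.6
tool_pos: [0.5354, 0.1706, 0.006]
tool_rot: [3.141, 0.0, -2.973]
contact_force: [-1.2, -0.2, 4.3]
opening: 0.0301
```

Call:
jog_arm(rows=[20,0,0,-20,0,20,0,0,-20,0,20,0,0,-20,0,20,14.1,-35.6,0,0,20,14.1,-35.6,0,0,20,14.1,-35.6,0,0,20,14.1,-35.6,0,0,20,14.1,-35.6,0,0,20,14.1,-35.6,0,0,20,14.1,-35.6,0,0,20,14.1,-35.6,0,0,20,0,0,0,7.2,20,0,0,0,0,20,0,0,0,0,20,0,0,0,0])

```text
time: 5.1
tool_pos: [0.4718, -0.1283, 0.0655]
tool_rot: [3.141, -0.0, -3.095]
contact_force: [-0.4, -0.5, -1.0]
opening: 0.0302
```

```bash
cat > look.py <<'E'
from ren import *
import sys
t=sys.argv[1]; k=3.9; out=[]
for n in('top','side'): snap(n,n+t)
o=observe(); print(o['tool_pos'].round(4),o['tool_rot'].round(4),o['contact_force'].round(1),o['opening'],o['time'])
for n in('top','side'):
    c=np.load(f'pics/{n}{t}.npz')['im'][...,::-1]; q=proj(n,np.array([[.58,-.12,.02]]))[0]; a,b=int(q[0]-50),int(q[1]-45)
    out.append(cv2.resize(c[b:b+90,a:a+100],None,fx=k,fy=k,interpolation=cv2.INTER_CUBIC)); print(n,'crop origin',a,b,'scale',k)
cv2.imwrite(f'pics/l{t}.png',np.hstack(out))
E
python3 look.py 2
```

```text
[ 0.4719 -0.1284  0.0656] [ 3.1414e+00 -2.0000e-04 -3.0959e+00] [ 0.5 -0.3 -1.4] 0.029914939145064393 5.2
top crop origin 242 140 scale 3.9
side crop origin 234 177 scale 3.9
```

View pics/l2.png

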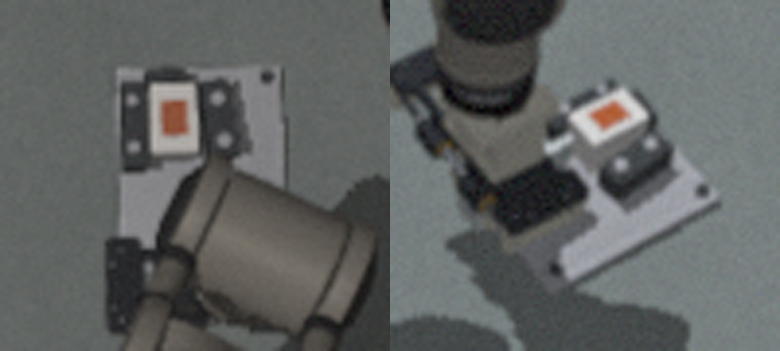

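The gripper hides the wedge from both cameras; only its tip shows, in the side crop at (550,145). I'll set it down on the plate just short of the mouth, back away and measure wedge against holder directly.

Call:
jog_arm(rows=[20,-13,0,0,0,20,0,0,20,0,20,0,0,20,0,20,0,0,5,0,20,0,0,2,0,20,0,0,2,0,20,0,0,0,0,20,0,0,0,0])

```text
time: 6.0
tool_pos: [0.4852, -0.1287, 0.0173]
tool_rot: [-3.141, 0.001, -3.098]
contact_force: [0.0, -0.2, -2.0]
opening: 0.0298
```

Call:
jog_arm(rows=[60,0,0,0,0,60,0,0,0,0,60,0,0,0,0,60,0,0,0,0,60,0,0,-30,0,60,0,0,-40,0,60,0,0,-40,0,60,0,45,0,0,60,0,45,0,0,60,0,45,0,0,60,0,45,0,0,60,0,45,0,0,60,0,25,0,0,60,0,0,0,0])

```text
time: 7.4
tool_pos: [0.4736, 0.124, 0.1268]
tool_rot: [3.141, 0.0, -3.094]
contact_force: [0.3, 0.3, 0.3]
opening: 0.0601
```

```bash
python3 look.py 3
```

```text
[0.4739 0.1213 0.1267] [-3.1413 -0.     -3.0969] [ 0.3 -0.3 -0.1] 0.06001975874227413 7.5
top crop origin 242 140 scale 3.9
side crop origin 234 177 scale 3.9
```

View pics/l3.png

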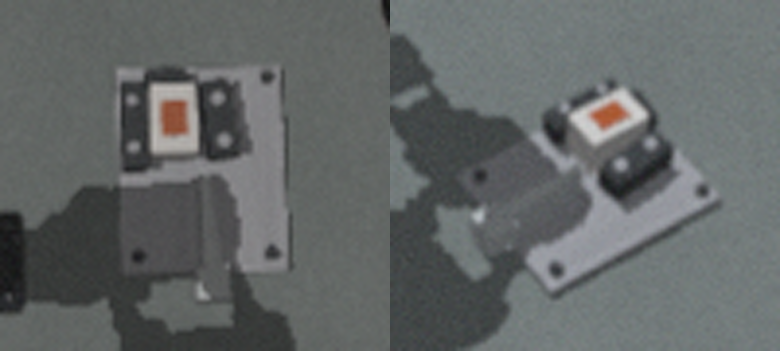

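The wedge lies flat on the plate in front of the gap, tip near (205,178) in the top crop, but the arm's shadow covers it. I'll move farther away.

Call:
jog_arm(rows=[60,0,45,-10,0,60,0,45,-10,0,60,0,45,-10,0,60,0,45,-10,0,60,0,45,-10,0,60,0,30,0,0,60,0,0,0,0])

```text
time: 8.2
tool_pos: [0.4634, 0.378, 0.1767]
tool_rot: [3.14, 0.001, -3.097]
contact_force: [0.7, -0.2, -0.0]
opening: 0.0596
```

```bash
python3 look.py 4; cat > m3.py <<'E'
from ren import *
I={n:gray(n+'4') for n in('top','side')}
def bx(n,P,m=5):
    q=proj(n,P); a,b=q.min(0)-m,q.max(0)+m; return tuple(int(v) for v in(a[0],b[0],a[1],b[1]))
c={'top':(.003,-.002),'side':(-.004,.002)}
for n in I:
    w0=[.525+c[n][0],-.127+c[n][1],.045]; h0=[.6218+c[n][0],-.1174+c[n][1],.045]
    bw={n:bx(n,prism(w0,rect(-30,55,-10,10),10,42),4)}; bh={n:bx(n,prism(h0,rect(-125,55,-75,70),0,50),8)}
    J={n:I[n]}
    def wl(n,box,p,sh,hp):
        P=prism(hp,rect(-125,55,-75,70),0,10); return [(9,mask(n,box,P)),]+wedge_layers(n,box,p,sh,10)
    h,ch=run(lambda n,b,p,s:holder_layers(n,b,p,s)+wedge_layers(n,b,w0,s,10),J,bh,h0,[.1,-.45])
    w,cw=run(lambda n,b,p,s:[(9,mask(n,b,prism(h,rect(-125,55,-75,70),0,10)))]+wedge_layers(n,b,p,s,10),J,bw,w0,[.1,-.45])
    d=w[:2]-h[:2]; cs,sn=np.cos(h[2]),np.sin(h[2])
    print(n,'H',h,ch,'W',w,cw,'wedge in holder',(cs*d[0]+sn*d[1]).round(4),(-sn*d[0]+cs*d[1]).round(4),(w[2]-h[2]).round(4),flush=True)
    k=6; a,b=bh[n][0],bh[n][2]; C=cv2.resize(np.load(f'pics/{n}4.npz')['im'][b:bh[n][3]+10,a:bh[n][1],::-1],None,fx=k,fy=k,interpolation=cv2.INTER_CUBIC)
    for p,poly,zz,col in((h,rect(-125,55,-75,70),10,(0,0,255)),(h,rect(-37,37,45,70),40,(0,0,255)),(h,[(-33,-8),(33,0),(33,-26),(-33,-34)],40,(0,0,255)),(w,HEAD,42,(0,255,0)),(w,TAPER,42,(0,255,0))):
        P=(proj(n,prism(p,poly,0,zz)[4:])-[a-.5,b-.5])*k-.5; cv2.polylines(C,[P.astype(np.int32)],True,col,1)
    cv2.imwrite(f'pics/fit4{n}.png',cv2.resize(C,(400,430)))
cv2.imwrite('pics/fit4.png',np.hstack([cv2.imread(f'pics/fit4{n}.png') for n in I]))
E
python3 m3.py
```

```text
[0.4635 0.3747 0.1762] [-3.1405e+00 -8.0000e-04 -3.0990e+00] [-0.3 -0.7  0.5] 0.05965931181773531 8.3
top crop origin 242 140 scale 3.9
side crop origin 234 177 scale 3.9
top H [ 0.625  -0.1186  0.0577  0.1282 -0.4209] 149.7 W [ 0.5276 -0.1289  0.0357  0.1159 -0.4042] 151.0 wedge in holder -0.0978 -0.0047 -0.022
side H [ 0.6175 -0.1156  0.0522  0.1243 -0.4183] 129.5 W [ 0.5203 -0.1256  0.0554  0.1012 -0.3983] 200.5 wedge in holder -0.0976 -0.0049 0.0032
```

View pics/fit4.png

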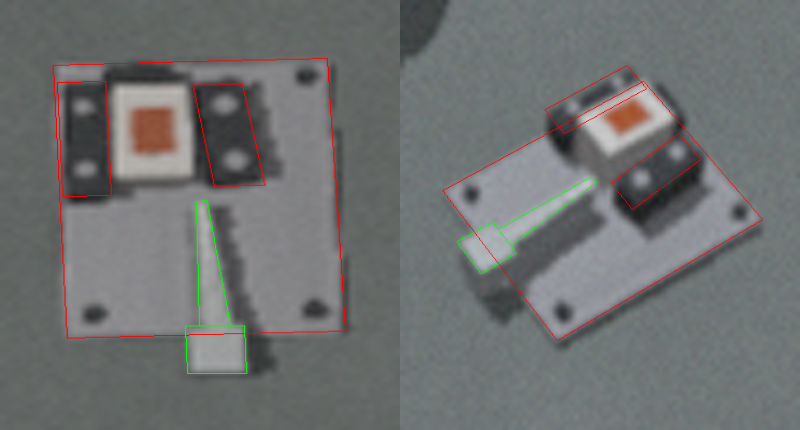

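The fit matches well: the wedge lies at holder (-97.7, -4.8) mm and is parallel within the scatter, so it's lined up with the gap (tip at x -43). I'll re-grasp it and slide it 38 mm forward.

Call:
jog_arm(rows=[60,0,-45,0,0,60,0,-45,0,0,60,0,-45,0,0,60,0,-45,0,0,60,0,-45,0,0,60,0,-45,0,0,60,0,-45,0,0,60,0,-45,0,0,60,0,-45,0,0,60,0,-45,0,0,60,0,-45,0,0,60,0,-10,0,0,60,0,0,40,0,60,0,0,40,0,60,0,0,0,0,60,0,0,0,0])

```text
time: 9.9
tool_pos: [0.4841, -0.129, 0.0971]
tool_rot: [3.141, -0.001, -3.1]
contact_force: [0.6, -0.5, 0.2]
opening: 0.0597
```

Call:
jog_arm(rows=[60,0,0,30,0,60,0,0,30,0,60,0,0,15,0,60,0,0,5,0,60,0,0,0,0,20,0,0,0,0,20,0,0,0,0,20,0,0,0,0,20,0,0,0,0,20,0,0,0,0,20,0,0,0,0], grip_force=12)

```text
time: 11.0
tool_pos: [0.485, -0.1286, 0.0171]
tool_rot: [-3.141, 0.001, -3.099]
contact_force: [-1.5, 0.5, 4.2]
opening: 0.0297
```

Call:
jog_arm(rows=[20,0,0,-1,0,20,-5,0,0,0,20,-5,0,0,0,20,-5,0,0,0,20,-5,0,0,0,20,0,0,0,0,20,0,0,0,0])

```text
time: 11.7
tool_pos: [0.5047, -0.1276, 0.0175]
tool_rot: [3.141, -0.0, -3.098]
contact_force: [-0.1, -0.6, -1.0]
opening: 0.0301
```

Tip is at about x -23 with no contact force, so I continue.

Call:
jog_arm(rows=[20,-4,0,0,0,20,-4,0,0,0,20,-3,0,0,0,20,-3,0,0,0,20,0,0,0,0,20,0,0,0,0])

```text
time: 12.3
tool_pos: [0.5187, -0.1271, 0.0176]
tool_rot: [3.141, -0.0, -3.099]
contact_force: [0.4, 0.4, -1.5]
opening: 0.0301
```

Call:
jog_arm(rows=[20,-3,0,0,0,20,-2,0,0,0,20,0,0,1,0,20,0,0,0,0,50,0,0,0,0,50,0,0,0,0,50,0,0,0,0,50,0,0,-30,0,50,0,0,-30,0,50,40,0,0,0,0,0,0,0,0,0,0,0,0,0,0,0,0,0,0,0,0,0,0])

```text
invalid input
```

```bash
python3 look.py 5
```

```text
[ 0.5186 -0.1271  0.0176] [ 3.1414e+00 -2.0000e-04 -3.0986e+00] [-0.5 -0.  -2.2] 0.02962740391743603 12.4
top crop origin 242 140 scale 3.9
side crop origin 234 177 scale 3.9
```

View pics/l5.png

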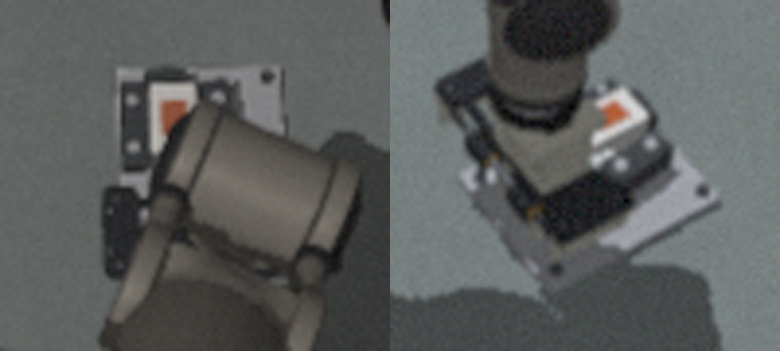

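That call was refused because I miscounted the row values, so nothing moved. The picture just shows the gripper still over the wedge, hiding it. I'll resend.

Call:
jog_arm(rows=[20,-3,0,0,0,20,-2,0,0,0,20,0,0,1,0,20,0,0,0,0,50,0,0,0,0,50,0,0,0,0,50,0,0,0,0,50,0,0,-30,0,50,0,0,-30,0,50,40,0,0,0,0,0,0,0,0,0,0,0,0,0,0,0,0,0,0,0,0,0,0,0])

```text
time: 13.8
tool_pos: [0.4845, -0.1288, 0.0765]
tool_rot: [-3.142, 0.0, -3.098]
contact_force: [0.2, 0.4, 0.5]
opening: 0.0225
```

Call:
jog_arm(rows=[0,0,0,30,0,0,0,0,30,0,0,0,0,0,0,0,-6,0,0,0,0,-6,0,0,0,0,0,0,0,0,0,-2,0,0,0,0,-2,0,0,0,0,-2,0,0,0,0,-2,0,0,0,0,-2,0,0,0,0,0,0,0,0])

```text
time: 15.0
tool_pos: [0.5061, -0.1277, 0.0167]
tool_rot: [-3.142, 0.0, -3.099]
contact_force: [-0.4, 0.2, -0.8]
opening: 0.0004
```

Call:
jog_arm(rows=[0,-1,0,0,0,0,-1,0,0,0,0,-1,0,0,0,0,-1,0,0,0,0,-1,0,0,0])

```text
time: 15.5
tool_pos: [0.5106, -0.1274, 0.0166]
tool_rot: [3.141, -0.0, -3.099]
contact_force: [-1.7, 0.7, 0.1]
opening: 0.0005
```

Call:
jog_arm(rows=[0,-1,0,0,0,0,-1,0,0,0,0,-1,0,0,0])

```text
time: 15.8
tool_pos: [0.5134, -0.1272, 0.0166]
tool_rot: [3.141, -0.001, -3.098]
contact_force: [-3.9, 0.6, 2.0]
opening: 0.0002
```

Call:
jog_arm(rows=[0,-0.5,0,0,0,0,-0.5,0,0,0])

```text
time: 16.0
tool_pos: [0.5143, -0.1271, 0.0166]
tool_rot: [3.141, -0.001, -3.099]
contact_force: [-3.6, 1.0, 2.4]
opening: 0.0005
```

Call:
jog_arm(rows=[0,-0.5,0,0,0,0,-0.5,0,0,0])

```text
time: 16.2
tool_pos: [0.5152, -0.127, 0.0166]
tool_rot: [3.141, -0.001, -3.099]
contact_force: [-5.7, 1.9, 3.1]
opening: 0.0003
```

Call:
jog_arm(rows=[0,-0.5,0,0,0])

```text
time: 16.3
tool_pos: [0.5155, -0.1269, 0.0166]
tool_rot: [3.141, -0.002, -3.098]
contact_force: [-5.2, 1.7, 4.8]
opening: 0.0004
```

Call:
jog_arm(rows=[0,-0.5,0,0,0,0,-0.5,0,0,0])

```text
time: 16.5
tool_pos: [0.5161, -0.1267, 0.0166]
tool_rot: [3.14, -0.003, -3.098]
contact_force: [-7.6, 2.2, 6.2]
opening: 0.0003
```

Call:
jog_arm(rows=[0,-0.5,0,0,0,0,-0.5,0,0,0])

```text
time: 16.7
tool_pos: [0.5167, -0.1265, 0.0166]
tool_rot: [3.14, -0.003, -3.098]
contact_force: [-8.5, 2.5, 5.4]
opening: 0.0002
```

Call:
jog_arm(rows=[0,-0.5,0,0,0,0,-0.5,0,0,0])

```text
time: 16.9
tool_pos: [0.5173, -0.1263, 0.0165]
tool_rot: [3.14, -0.004, -3.098]
contact_force: [-9.3, 2.7, 7.6]
opening: 0.0005
```

Force is rising to about 9 N with a lag and a vertical component. I'll back off to drop the rubbing, then tap again slightly higher.

Call:
jog_arm(rows=[0,8,0,0,0,0,0,0,-3,0,0,0,0,0,0,0,-3,0,0,0,0,0,0,0,0])

```text
time: 17.4
tool_pos: [0.5152, -0.1276, 0.0199]
tool_rot: [-3.141, 0.001, -3.099]
contact_force: [-1.0, 0.2, -0.2]
opening: 0.0005
```

Call:
jog_arm(rows=[0,-3,0,0,0,0,-2,0,0,0])

```text
time: 17.6
tool_pos: [0.5189, -0.1268, 0.0195]
tool_rot: [3.141, -0.001, -3.098]
contact_force: [-2.9, 0.2, 2.4]
opening: 0.0005
```

Call:
jog_arm(rows=[0,-1,0,0,0,0,-0.5,0,0,0])

```text
time: 17.8
tool_pos: [0.5198, -0.1265, 0.0195]
tool_rot: [3.14, -0.002, -3.098]
contact_force: [-4.9, 2.3, 4.2]
opening: 0.0006
```

Lower force and farther in, so the taps help. I keep tapping.

Call:
jog_arm(rows=[0,6,0,-2,0,0,0,0,0,0,0,-6,0,0,0,0,-1,0,0,0,0,-1,0,0,0])

```text
time: 18.3
tool_pos: [0.5224, -0.1267, 0.0216]
tool_rot: [3.141, -0.001, -3.098]
contact_force: [-4.8, 0.4, 3.3]
opening: 0.0007
```

Call:
jog_arm(rows=[0,-1,0,0,0,0,-1,0,0,0])

```text
time: 18.5
tool_pos: [0.5226, -0.1266, 0.0216]
tool_rot: [3.141, -0.005, -3.098]
contact_force: [-14.3, -0.5, 8.8]
opening: 0.0006
```

Call:
jog_arm(rows=[0,-1,0,0,0,0,-1,0,0,0])

```text
time: 18.7
tool_pos: [0.5226, -0.1266, 0.0216]
tool_rot: [3.14, -0.009, -3.098]
contact_force: [-20.5, -2.3, 15.2]
opening: 0.0004
```

A hard stall now: 20 N at 0.5226 with no further motion, tip at about x 19, inside the expected 8..45 range. I'll back off and tap once more to confirm.

Call:
jog_arm(rows=[0,12,0,0,0,0,0,0,0,0,0,0,0,0,0,0,-5,0,0,0,0,-2,0,0,0,0,-1,0,0,0])

```text
time: 19.3
tool_pos: [0.5226, -0.127, 0.0216]
tool_rot: [3.142, -0.001, -3.098]
contact_force: [-5.1, -1.8, 3.5]
opening: 0.0006
```

Call:
jog_arm(rows=[0,-1,0,0,0,0,-1,0,0,0])

```text
time: 19.5
tool_pos: [0.5227, -0.1269, 0.0215]
tool_rot: [3.141, -0.005, -3.098]
contact_force: [-11.8, -2.8, 8.2]
opening: 0.0008
```

Call:
jog_arm(rows=[0,-1,0,0,0,0,-0.5,0,0,0])

```text
time: 19.7
tool_pos: [0.5226, -0.1269, 0.0215]
tool_rot: [3.14, -0.008, -3.098]
contact_force: [-16.3, -5.1, 12.6]
opening: 0.0003
```

No further motion at 16 N. I retreat clear and check that the wedge is tight and straight, not jammed askew.

Call:
jog_arm(rows=[0,10,0,0,0,0,20,0,0,0,0,0,0,-40,0,0,0,0,-40,0,0,0,45,-20,0,0,0,45,-20,0,0,0,45,-20,0,0,0,45,0,0,0,0,45,0,0,0,0,45,0,0,0,0,45,0,0,0,0,45,0,0,0,0,45,0,0,0,0,45,0,0,0,0,45,0,0,0,0,0,0,0])

```text
time: 21.3
tool_pos: [0.474, 0.3718, 0.1614]
tool_rot: [3.139, 0.001, -3.094]
contact_force: [-0.1, -0.6, 0.5]
opening: 0.0003
```

```bash
python3 look.py 6; cat > m4.py <<'E'
from ren import *
import sys
t=sys.argv[1]; X={'top':(.625,-.1186,.052),'side':(.6175,-.1156,.052)}; out=[]
for n in X:
    g=gray(n+t); h=np.array(X[n]); c,s=np.cos(h[2]),np.sin(h[2]); loc=lambda x,y:(h[0]+c*x-s*y,h[1]+s*x+c*y)
    w0=[*loc(-.036,-.003),h[2]]
    q=proj(n,prism(w0,rect(-58,-2,-18,18),10,42)); a,b=q.min(0)-4,q.max(0)+4; box={n:tuple(int(v) for v in(a[0],b[0],a[1],b[1]))}
    w,cw=run(lambda n,b,p,s:holder_layers(n,b,h,s)+[(l+10,m) for l,m in wedge_layers(n,b,p,s,10)]+[(5,mask(n,b,prism(h,[(-33,-8),(33,0),(33,-26),(-33,-34)],10,40)))],{n:g},box,w0,[.12,-.42])
    d=w[:2]-h[:2]; print(n,w,cw,'in holder',((c*d[0]+s*d[1])*1e3).round(1),((-s*d[0]+c*d[1])*1e3).round(1),'yaw',(w[2]-h[2]).round(4))
    W=np.load(f'pics/{n}{t}.npz'); im=W['im'].astype(int); q=proj(n,np.array([[*loc(.002,.024),.055]]))[0]
    v,u=np.nonzero((im[...,0]-im[...,2]>50)); k=(abs(u-q[0])<15)&(abs(v-q[1])<15); k0=np.load(f'pics/{n}0.npz')['im'].astype(int)
    v0,u0=np.nonzero(k0[...,0]-k0[...,2]>50); j=(abs(u0-q[0])<15)&(abs(v0-q[1])<15); print(' brown shift px',u[k].mean()-u0[j].mean(),v[k].mean()-v0[j].mean())
    K=5; q=proj(n,np.array([[*loc(-.02,0),.03]]))[0]; a,b=int(q[0]-38),int(q[1]-38); C=cv2.resize(W['im'][b:b+76,a:a+76,::-1],None,fx=K,fy=K,interpolation=cv2.INTER_CUBIC); D=C.copy()
    for poly in(HEAD,TAPER):
        P=(proj(n,prism(w,poly,10,42)[4:])-[a-.5,b-.5])*K-.5; cv2.polylines(D,[P.astype(np.int32)],True,(0,255,0),1)
    out.append(D)
cv2.imwrite(f'pics/f{t}.png',np.hstack(out))
E
python3 m4.py 6
```

```text
[0.4745 0.3674 0.1612] [ 3.1415e+00 -1.0000e-04 -3.0963e+00] [ 0.1 -0.9 -0.5] 0.0007401492938409666 21.4
top crop origin 242 140 scale 3.9
side crop origin 234 177 scale 3.9
top [ 0.5926 -0.1242  0.0195  0.1748 -0.3968] 110.6 in holder -32.6 -3.9 yaw -0.0325
 brown shift px -0.6835994194484556 -0.4985486211901389
side [ 0.5865 -0.1205  0.0189  0.1367 -0.3913] 67.0 in holder -31.2 -3.3 yaw -0.0331
 brown shift px 0.3804573804573579 -0.5918225918225914
```

View pics/f6.png

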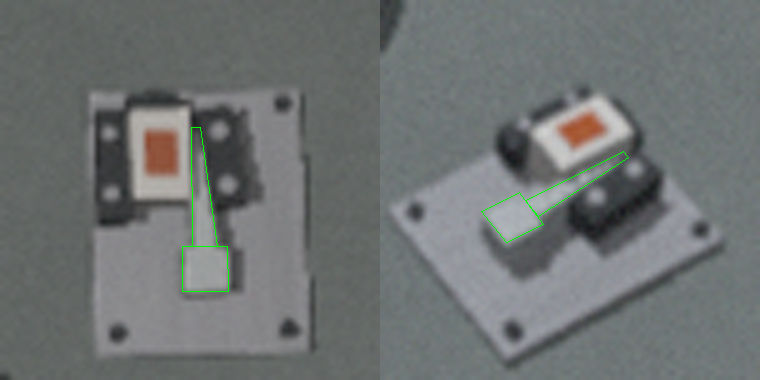

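The block has moved about 2 mm against the left fence and the stop, and the wedge fits at (-32, -3.6). But it appears turned about -0.03 rad, so it may be jammed askew. I'll measure the right fence's offset and the yaws more precisely.

```bash
cat > m5.py <<'E'
from ren import *
# joint fit from clean frames 0 & 6: holder pose, fence offset df, block (x,y,yaw); frame 6 also wedge
def hol(n,box,p,sh,df,bk,wp=None):
    RF=[(-33,-8+df),(33,df),(33,-26+df),(-33,-34+df)]; B=[prism(p,f,10,40) for f in(rect(-37,37,45,70),RF,rect(34,55,10,45))]
    c,s=np.cos(p[2]),np.sin(p[2]); tr=lambda x,y,a:(p[0]+(c*x-s*y)/1e3,p[1]+(s*x+c*y)/1e3,p[2]+a)
    K=prism(tr(*bk),rect(-30,30,-20,20),10,55); P=prism(p,rect(-125,55,-75,70),0,10); m=lambda q,*a:mask(n,box,q,*a)
    Q=[prism(tr(*wp),f,10,42) for f in(HEAD,TAPER)] if wp is not None else []
    L=[(2,m(P)),(3,m(P[4:]))]+[(4,m(b,sh,.01)) for b in B+[K]+Q]+[(5,m(b)) for b in B]+[(8,m(b[4:])) for b in B]
    w=[(9,m(q)) for q in Q]+[(10,m(q[4:])) for q in Q]; k=[(6,m(K)),(7,m(K[4:]))]
    # occlusion: top cam from robot-left -> block occludes wedge/fence; side cam from right -> fence occludes wedge
    rf=[(5,m(B[1])),(8,m(B[1][4:]))]
    return L+(rf+w+k+[(10,m(q[4:])) for q in Q] if n=='top' else k+w+rf+[(10,m(q[4:])) for q in Q])
for n,p0 in(('top',(.625,-.1186,.05)),('side',(.6175,-.1156,.05))):
    q=proj(n,prism(p0,rect(-125,55,-75,70),0,50)); a,b=q.min(0)-6,q.max(0)+6; box=tuple(int(v) for v in(a[0],b[0],a[1],b[1]))
    g0,g6=gray(n+'0'),gray(n+'6')
    f=lambda x:cost(hol(n,box,x[:3],(.125,-.415),x[3]*1e3,(x[4]*1e3,x[5]*1e3,0)),g0,box)+cost(hol(n,box,x[:3],(.125,-.415),x[3]*1e3,(x[6]*1e3,x[7]*1e3,x[8]),(x[9]*1e3,x[10]*1e3,x[11])),g6,box)
    x=np.array([*p0,0,.0025,.024,.0035,.0248,0,-.032,-.0036,-.02]); st=np.array([.002,.002,.015,.002,.002,.002,.002,.002,.02,.003,.002,.02])
    for r in range(3):
        o=minimize(f,x,method='Nelder-Mead',options=dict(initial_simplex=np.vstack([x]+[x+st[i]*np.eye(12)[i]*(-1)**(r+i)/(1+.5*r) for i in range(12)]),maxfev=500,xatol=1e-6,fatol=1e-3)); x=o.x
    print(n,round(o.fun,1),'H',x[:3].round(4),'df',(x[3]*1e3).round(2),'blk0',(x[4:6]*1e3).round(1),'blk6',(x[6:8]*1e3).round(1),x[8].round(3),'wedge6',(x[9:11]*1e3).round(1),x[11].round(4),flush=True)
E
time python3 m5.py
```

```text
top 270.4 H [ 0.6254 -0.1179  0.0548] df -0.72 blk0 [ 0.9 23.3] blk6 [ 2.9 24.2] 0.015 wedge6 [-32.8  -3.2] 0.0003
side 178.4 H [ 0.6177 -0.1156  0.051 ] df 0.62 blk0 [ 1.5 24. ] blk6 [ 3.6 25.2] 0.011 wedge6 [-32.2  -2.9] -0.0334
real	2m16.504s
user	5m10.214s
sys	0m39.980s
```

```bash
cat > m6.py <<'E'
from m5h import *
import sys
t=sys.argv[1]
A={}
for n in('top','side'):
    fr=[read_camera(n)[0] for _ in range(8)]; A[n]=np.mean(fr,0).astype(np.float32); np.savez(f'pics/{n}{t}.npz',im=A[n].round().astype(np.uint8))
out=[]
for n,p0 in(('top',(.6252,-.118,.052)),('side',(.6176,-.1156,.052))):
    g=cv2.cvtColor(A[n],cv2.COLOR_RGB2GRAY)
    q=proj(n,prism(p0,rect(-125,55,-75,70),0,50)); a,b=q.min(0)-6,q.max(0)+6; box=tuple(int(v) for v in(a[0],b[0],a[1],b[1]))
    f=lambda x:cost(hol(n,box,x[:3],(.125,-.415),x[3]*1e3,(x[4]*1e3,x[5]*1e3,x[6]),(x[7]*1e3,x[8]*1e3,x[9])),g,box)
    for y0 in(0,-.03):
        x=np.array([*p0,0,.0035,.0248,0,-.032,-.0033,y0]); st=np.array([.002,.002,.015,.001,.002,.002,.02,.003,.002,.015])
        for r in range(3):
            o=minimize(f,x,method='Nelder-Mead',options=dict(initial_simplex=np.vstack([x]+[x+st[i]*np.eye(10)[i]*(-1)**(r+i)/(1+.5*r) for i in range(10)]),maxfev=350,xatol=1e-6,fatol=1e-3)); x=o.x
        print(n,round(o.fun,1),'H',x[:3].round(4),'df',(x[3]*1e3).round(2),'blk',(x[4:6]*1e3).round(1),x[6].round(3),'wedge',(x[7:9]*1e3).round(1),x[9].round(4),flush=True)
    h=x[:3]; c,s=np.cos(h[2]),np.sin(h[2]); k=9; q=proj(n,np.array([[h[0]-.03*c,h[1]-.03*s,.04]]))[0]; a,b=int(q[0]-22),int(q[1]-30)
    C=cv2.resize(A[n][b:b+60,a:a+44,::-1],None,fx=k,fy=k,interpolation=cv2.INTER_CUBIC).clip(0,255).astype(np.uint8)
    for yw,col in((0,(0,255,0)),(-.033,(0,0,255))):
        lo=x[7:9]; w=(h[0]+c*lo[0]-s*lo[1],h[1]+s*lo[0]+c*lo[1],h[2]+yw)
        for poly in(HEAD,TAPER):
            P=(proj(n,prism(w,poly,10,42)[4:])-[a-.5,b-.5])*k-.5; cv2.polylines(C,[P.astype(np.int32)],True,col,1)
    out.append(C)
cv2.imwrite(f'pics/f{t}.png',np.hstack(out))
E
sed '/^for n,p0/,$d' m5.py > m5h.py; python3 m6.py 7
```

```text
top 139.1 H [ 0.6247 -0.1178  0.0543] df -0.63 blk [ 3.5 24.2] 0.012 wedge [-32.3  -3.3] 0.0062
top 139.5 H [ 0.6251 -0.1177  0.0593] df -1.09 blk [ 3.1 23.9] 0.01 wedge [-32.6  -3.4] -0.0047
side 99.5 H [ 0.6178 -0.1157  0.0509] df 0.63 blk [ 3.3 25.3] 0.002 wedge [-32.   -2.7] -0.0175
side 99.6 H [ 0.6177 -0.1155  0.0517] df 0.69 blk [ 3.5 25. ] 0.007 wedge [-32.2  -3. ] -0.0346
```

View pics/f7.png

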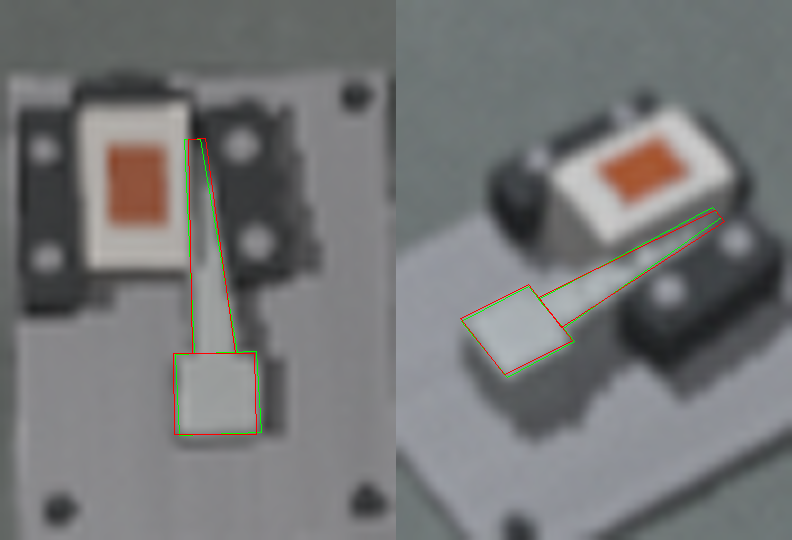

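Averaged frames: block seated against fence and stop (x 3.4, y 24.7), wedge at (-32.2, -3.1). That puts its straight face at y about 5 and its tip at about x 23, with yaw near zero within the scatter. The green (straight) outline matches. As a physical check, I'll tap the right half of the head, which would straighten and advance a wedge jammed askew.

Call:
jog_arm(rows=[0,0,-45,0,0,0,0,-45,0,0,0,0,-45,0,0,0,0,-45,0,0,0,0,-45,0,0,0,0,-45,0,0,0,0,-45,0,0,0,0,-45,0,0,0,0,-45,0,0,0,0,-45,0,0,0,0,-45,0,0,0,0,-15,0,0,0,0,0,40,0,0,0,0,40,0,0,0,0,40,0,0,0,0,20,0,0,0,0,0,0,0,-12,0,0,0,0,-6,0,0,0,0,0,0,0,0])

```text
time: 24.2
tool_pos: [0.5165, -0.1424, 0.023]
tool_rot: [-3.14, 0.003, -3.098]
contact_force: [-0.6, -0.1, -0.1]
opening: 0.0004
```

Call:
jog_arm(rows=[0,-2,0,0,0,0,-2,0,0,0,0,-2,0,0,0])

```text
time: 24.5
tool_pos: [0.521, -0.1421, 0.022]
tool_rot: [-3.142, 0.0, -3.099]
contact_force: [-0.4, -0.2, 0.2]
opening: 0.0004
```

Call:
jog_arm(rows=[0,-1,0,0,0,0,-1,0,0,0,0,-1,0,0,0])

```text
time: 24.8
tool_pos: [0.5234, -0.1419, 0.0216]
tool_rot: [3.141, -0.001, -3.098]
contact_force: [-3.5, -1.0, 2.5]
opening: 0.0001
```

Call:
jog_arm(rows=[0,-1,0,0,0,0,-0.5,0,0,0])

```text
time: 25.0
tool_pos: [0.5233, -0.1418, 0.0215]
tool_rot: [3.141, -0.005, -3.098]
contact_force: [-8.8, -2.3, 5.6]
opening: 0.0005
```

Call:
jog_arm(rows=[0,-1,0,0,0])

```text
time: 25.1
tool_pos: [0.5234, -0.1418, 0.0215]
tool_rot: [3.14, -0.007, -3.098]
contact_force: [-14.5, -4.2, 9.9]
opening: 0.0004
```

No motion at 14.5 N, and the same contact plane as before (0.5226 plus 0.65 for the sideways shift). A light touch on the left half gives the wedge's yaw by feel: if straight, contact should come at x of about 0.522.

Call:
jog_arm(rows=[0,12,0,0,0,0,0,17,0,0,0,0,17,0,0,0,0,0,0,0,0,-5,0,0,0,0,-2,0,0,0,0,0,0,0,0])

```text
time: 25.8
tool_pos: [0.5207, -0.1083, 0.0217]
tool_rot: [-3.141, 0.001, -3.098]
contact_force: [0.4, 0.1, 0.2]
opening: 0.0002
```

Call:
jog_arm(rows=[0,-1,0,0,0,0,0,0,0,0])

```text
time: 26.0
tool_pos: [0.521, -0.1083, 0.0216]
tool_rot: [3.142, 0.0, -3.099]
contact_force: [-0.3, 0.4, -0.0]
opening: 0.0006
```

Call:
jog_arm(rows=[0,-1,0,0,0,0,0,0,0,0])

```text
time: 26.2
tool_pos: [0.5217, -0.1081, 0.0216]
tool_rot: [3.141, -0.0, -3.099]
contact_force: [-0.3, -0.7, 0.0]
opening: 0.0004
```

Call:
jog_arm(rows=[0,-0.5,0,0,0,0,0,0,0,0])

```text
time: 26.4
tool_pos: [0.5218, -0.1081, 0.0216]
tool_rot: [3.141, -0.001, -3.099]
contact_force: [-4.2, -2.6, 1.8]
opening: 0.0006
```

Call:
jog_arm(rows=[0,-0.5,0,0,0,0,0,0,0,0])

```text
time: 26.6
tool_pos: [0.5218, -0.1081, 0.0216]
tool_rot: [3.141, -0.002, -3.099]
contact_force: [-6.2, -2.8, 3.3]
opening: 0.0006
```

Call:
jog_arm(rows=[0,-0.5,0,0,0,0,0,0,0,0])

```text
time: 26.8
tool_pos: [0.5218, -0.1081, 0.0216]
tool_rot: [3.141, -0.003, -3.099]
contact_force: [-8.4, -2.8, 4.7]
opening: 0.0006
```

Contact came at 0.5218, so the wedge is square to the tool within about 0.005 rad. It is straight and rigid at the left, centre and right of its head. I back off and hand in.

Call:
jog_arm(rows=[0,10,0,0,0,0,25,0,0,0,60,0,0,-40,0,60,0,0,-40,0,60,0,0,-40,0,60,0,40,0,0,60,0,40,0,0,60,0,40,0,0,60,0,40,0,0,60,0,0,0,0,60,0,0,0,0])

```text
time: 27.9
tool_pos: [0.4816, 0.0511, 0.1418]
tool_rot: [-3.142, 0.001, -3.096]
contact_force: [-0.6, -0.9, -0.1]
opening: 0.0597
```

```bash
python3 -c "
from h import *
a=np.load('pics/side7.npz')['im'].astype(int); b=snap('side','side8')[0].astype(int)
print('gap area diff',abs(a-b)[195:235,270:310].mean(), observe()['contact_force'],observe()['time']); print(hand_in())"
```

```text
gap area diff 10.934166666666666 [-0.07164618 -0.80282343 -0.14238209] 27.95
the job is handed in; nothing more can be done
None
```

The wedge is driven in and, by my last checks, tight and straight, with the block locked. I handed in at about 28 s with the gripper open and clear.

**What I did:** I took the wedge farthest to the robot's right and set it down once on the plate in front of the gap to measure it against the holder. I then slid it in loosely, let go, and drove it with light pushes from closed fingers.

**Tightness:**
- It gave way in steps at 5–9 N, then stopped dead at about 20 N.
- Further pushes did not move it: 16 N at the centre, 14.5 N on the right half of the head and 8 N on the left half.

**Position and straightness:**
- The camera fit shows the block against the left fence and end stop.
- The wedge's straight face is at holder y of about 5 mm, and its tip at x of about 19–23 mm.
- By touch, the head was square to the tool within about 0.005 rad. Against the holder's fitted direction, that makes the wedge straight within about 0.01 rad.

**Checks that disagreed or were unclear:**
- The two cameras differ by a constant 8 mm or so, so I relied on positions relative to the holder and on touch.
- Camera estimates of the wedge's turn scattered from +0.006 to -0.035 rad, so the touch test decided it.
- The right fence's offset stayed uncertain, between -1.1 and +0.7 mm.
- The quick picture comparison just before handing in did show a difference around the gap. I think it was the arm's shadow but did not look closer.

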